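# Open the child-resistant label remover bottle

### The arm

A 6-joint arm with a two-finger parallel gripper is mounted at the origin on the work surface. World frame = base frame: x ahead of the robot, y to its left, z up, the work surface at z = 0. Lengths are in mm, angles in rad, forces in N, time in s.
With the tool pointing down it reaches from about 350 to 850 mm from the base axis. Payload 8.1 kg.
Tool frame: the origin (TCP) lies midway between the tips of the shut fingers; the grasp point (between the pads) lies 19 mm behind it; x points along the fingers, y is the direction in which the jaws open and shut, and the axes are right-handed (so a half turn about x gives the same grasp; the last joint's range is limited). The gripper opens to 93 mm and grips with 3 to 60 N. Pads are 15 mm wide; open, the fingers measure 128 mm over their backs; the gripper's body (75 mm by 188 mm) begins 65 mm behind the grasp point.
Start: joints at [1.203, 0.13, 1.488, -0, 1.523, -0.085], TCP at [167.405, 576.178, 218.635] pointing down, gripper open.
Joint ranges: [-2.96, 2.96], [-0.89, 2.26], [0.02, 2.5], [-1.34, 4.48], [0, 2.73], [-2.66, 2.66]. Speed limits (rad/s): [2.39, 2.39, 2.79, 3.14, 3.14, 3.14].

### API

Orientations are given as a rotation vector (axis times angle).
In Python, from bench import * gives the robot as it stands. The module is installed in compiled form; this text tells all that it offers.
- The arm moves only by the tool servo_tool, never from a script. Its argument "deltas" is a list of rows, each a list of 5 numbers: the opening, from 0 (shut) to 1 (fully open), then the shift along the tool's x, y, z in cm, then the turn about the tool's x in degrees. A call has 1 to 8 rows; each row is the pose to reach, as a shift and turn from the pose measured when the call began, along the tool's axes at that moment; what a row does not reach only later rows make up. A row lasts 1/12 s, in which the tool goes at most 41.7 mm and 7.16 degrees, less where a joint would pass 70% of its speed; a pose out of reach is approached as far as the arm can. A call with a gripper value outside its range is refused whole. The fingers move at their own pace and stop on an object; the grip force is fixed at half the most. Time passes only in rows, so rows that repeat a pose let the fingers close. It gives the time, the measured TCP pose, the force and the opening at its end, in the units of the state.
- get_state(): the state, without advancing time (a new reading comes with each control period).
- capture(name): name is "scene" or "side" or "wrist"; returns a dict with "pixels" (384x512x3 uint8, red, green, blue), "vfov" (degrees; the focal length in pixels is half the picture's height over the tangent of half this angle, whatever the lens; pixels are square), "cx", "cy" (the principal point, pixels), "cam_to_world" (4x4, takes a point from camera to world coordinates); the wrist camera has in their place "tool_from_camera" (4x4, takes a point from camera to tool coordinates, whose origin is the TCP and whose axes are the tool frame's). Camera axes: x right, y down, z forward; pixel columns grow to the right and rows downward; lengths in mm; the calibration is good to about 2 mm. A picture is of the moment at which its call begins: read the wrist's pose just before it. There is no depth.
- sign_off(): hands the job in, once; it reports no verdict.
Trained networks look in the newest picture that a camera, given by its name, has taken for a name from the list of things; names that differ only in an ending like _2 or _b are one class to them, and where a whole thing is asked for, a point or a joint stands for the part that bears it (a point fixed in the world has none). Each returns a list of dicts, best first, with "conf" (0 to 1); they miss things now and then, are a little off and sometimes report something else, mostly with a low value. They report only what shows in the picture. A call takes as long as a camera call. They do not tell look-alikes from the thing itself.
- spot_in(camera, target): "pixel" ([column, row] in pixels, amid what is visible of it).
The state is a dict: "clock": time; "q": joint angles; "joint_velocities": joint speeds; "joint_efforts": joint torques, N m; "position": TCP position; "ee_rot": TCP orientation; "force": force on the tool from outside, world axes, zero at the start; "torque": the same for the moment, N m; "gripper_width": finger opening in mm.
Only numpy, scipy, OpenCV 4.12 (cv2) and the standard library are available. Lean on these libraries where they do the work, as an engineer would, in place of code of your own. Each camera call takes 0.05 s, during which the arm holds its last target.

### The job

The label remover on the sorting table has a child-resistant cap: gently press the cap down and, keeping it pressed, turn it anticlockwise (seen from above) until you feel it come up against its stop and the cap is free; do not force it further and do not wrench at it. Then lift the cap off the bottle and set it down, not drop it, right way up in the shallow steel tray, let go of it, and leave the other goods where they stand.

Things in the scene. Friction and masses are not known exactly. Their poses are not given: they have to be found in the camera images.
- bottle: Square amber plastic bottle, 78 mm wide, 94 mm to its shoulder, with a white ribbed cap on top; held fast in a steel bracket (foot 130 x 96 mm) screwed to the table, so it cannot turn or move. Origin: on the table under the bottle's axis; z up. The cap's top is at 150 mm. Above 100 mm there is only neck and cap.
- neck (a point): Point on the bottle's axis where the centre of the cap's underside rests while the cap is shut, 118 mm above the table. z up. After the cap is off it stays with the bottle.
- cap: White ribbed round cap, 42 mm wide, 32 mm high, 40 g. Origin: centre of its underside; z up; any yaw. Unpressed it only spins or ratchets. Sprung: its teeth mesh 3 to 12 mm down (differs each time: go by feel), within 0.65 rad of turning. Press 16 to 22 N; it then turns 0.75 to 1 rad at 0.1 N m to a hard stop (feel 0.2, never force 0.4 N m) and is free. A light pull (under 10 N) tells.
- tray: Shallow open steel tray, 150 x 180 mm outside, rim 18 mm high, walls and floor 4 mm, 0.6 kg, loose on the table. Origin: centre of its underside; x along the 150 mm side, y along the 180 mm side.
- holder_tall: Black candle holder with round foot and cup, 72 mm across, 150 mm tall, loose. Origin: centre of its underside. To be left alone.
- holder_short: Black candle holder with round foot and cup, 72 mm across, 105 mm tall, loose. Origin: centre of its underside. To be left alone.
- jar: Taupe stoneware jar, 94 mm across, 100 mm tall, loose. Origin: centre of its underside. To be left alone.
- plaque: Plain wooden block, 45 x 140 mm, 28 mm high, lying loose on the table. Origin: centre of its underside. To be left alone.
Things that resemble listed ones, but are neither listed nor needed, are in the scene too. Leave any green or red look-alike of the bottle alone.

How it is judged (in metres and radians):
On the way, in this order (a step that is already met when the one before it is completed fails the run):
1. the cap is pressed down on the bottle, at least 2 mm below where it rests (z of cap in the frame of neck below -0.002 m), for 0.1 s.
2. the cap has come free and is lifted at least 25 mm clear of its seat (z of cap in the frame of neck above 0.025 m), for 0.1 s.
3. the cap is set down in the tray, still held by the fingers (z of cap in the frame of tray below 0.012 m and contact force between cap and tray above 0.1 N and contact force between the fingers and cap above 0.5 N), for 0.04 s.
At the end, for the whole second after the job is handed in: the cap stands right way up (within 0.15 rad) on the floor of the steel tray (its underside within 10 mm of the tray's underside), at rest, released (z of cap in the frame of tray between 0 and 0.01 m and x of cap in the frame of tray between -0.06 and 0.06 m and y of cap in the frame of tray between -0.075 and 0.075 m and angle between cap's own z axis and vertical below 0.15 rad and linear speed of cap below 0.02 m/s); the robot touches nothing.
It fails at once if the cap is forced: the force between cap and bottle exceeds 80 N (pressed or pulled too hard, or turned on hard against its stop) (contact force between cap and bottle above 80 N).
It fails at once if another article is pushed more than 30 mm or tipped (distance of any of holder_tall, holder_short, jar, plaque from where it was at the start of the episode above 0.03 m or angle between any of holder_tall, holder_short, jar's own z axis and vertical above 0.4 rad).
It also fails if it takes over 72 s, if anything falls off the work surface, if the arm or the gripper's body presses on something with over 40 N, if the wrist force passes 120 N, or if a joint passes its speed limit or range.

## Working session

There is one attempt and no reset: what is moved stays moved. The work goes in short steps, Python scripts to look and compute and a tool call to move; the robot and the scene stay as the last step left them, time stands still between calls to the robot, and variables do not carry over. Pictures are saved under pics/ and viewed, and the job is handed in when it is done.

Besides the shell and the picture viewer there is one more tool, called after "Call:" as name(argument=value, ...), one argument or row to a line, values as JSON. servo_tool: Moves the arm, as the interface text tells. Its arguments: {"type":"object","properties":{"deltas":{"type":"array","items":{"type":"array","items":{"type":"number"}}}},"required":["deltas"]}

```bash
mkdir -p pics; python3 - <<'E'
from bench import *
import cv2,numpy as np
s=get_state();print(s)
for n in("scene","side","wrist"):
    c=capture(n);cv2.imwrite(f"pics/{n}0.png",c["pixels"][:,:,::-1])
    np.savez(f"{n}0.npz",**c)
    print(n,c["vfov"],c["cx"],c["cy"],np.round(c.get("cam_to_world",c.get("tool_from_camera")),3).tolist())
    for t in("bottle","cap","tray","neck"):
        try:print(t,[(np.round(d["pixel"]).tolist(),round(d["conf"],2)) for d in spot_in(n,t)][:4])
        except Exception as e:print(t,e)
E
```

```text
{'clock': 0.0, 'q': array([ 1.20262475e+00,  1.31141129e-01,  1.48925741e+00, -1.17862052e-05,
        1.52301103e+00, -8.53864998e-02]), 'joint_velocities': array([-3.50749135e-05, -1.46641003e-03,  8.19929531e-04, -2.36100060e-03,
       -6.72851510e-04, -1.47760368e-03]), 'joint_efforts': array([-1.10696772e-03, -5.59875441e+01, -4.91728914e+01,  7.66137103e-02,
        3.68042488e-02, -1.51481304e-04]), 'position': array([167.18969519, 575.64748457, 217.61143587]), 'ee_rot': array([ 0.22058032,  1.55977252, -0.22337317]), 'force': array([-0.33227071, -0.77875592, -0.07536556]), 'torque': array([ 0.02315819, -0.0263381 , -0.02894527]), 'gripper_width': 93.0805129057079}
scene 47.283677987240814 254.15274593632728 184.5303380501887 [[0.541, 0.466, -0.7, 1390.937], [0.841, -0.306, 0.446, -517.843], [-0.006, -0.83, -0.558, 755.513], [0.0, 0.0, 0.0, 1.0]]
bottle [([188.0, 222.0], 0.86), ([188.0, 167.0], 0.83), ([117.0, 240.0], 0.59)]
cap [([186.0, 191.0], 0.74)]
tray [([289.0, 180.0], 0.91)]
neck [([186.0, 171.0], 0.9), ([118.0, 240.0], 0.72), ([188.0, 220.0], 0.65)]
side 48.74558741316442 251.97459870036994 184.23657101951125 [[0.961, -0.224, 0.163, 378.449], [-0.276, -0.744, 0.609, -622.957], [-0.015, -0.63, -0.776, 916.172], [0.0, 0.0, 0.0, 1.0]]
bottle [([281.0, 347.0], 0.87), ([268.0, 269.0], 0.72), ([270.0, 105.0], 0.62), ([180.0, 255.0], 0.55)]
cap [([267.0, 241.0], 0.75)]
tray [([211.0, 166.0], 0.6)]
neck [([281.0, 344.0], 0.76), ([176.0, 254.0], 0.62)]
wrist 63.48979868426625 259.1809146504058 193.40916313053478 [[0.001, -0.28, 0.96, -166.266], [1.0, 0.0, -0.001, -0.758], [-0.0, 0.96, 0.28, -79.326], [0.0, 0.0, 0.0, 1.0]]
bottle []
cap []
tray [([116.0, 380.0], 0.58)]
neck []
```

View pics/scene0.png

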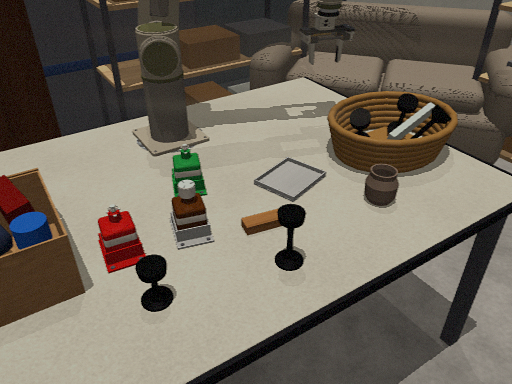

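View pics/side0.png

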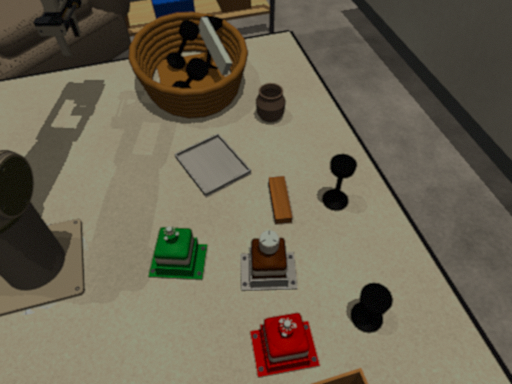

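View pics/wrist0.png

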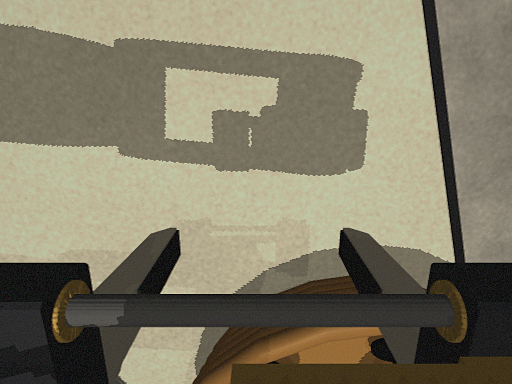

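The arm's side view shows three bottles. Scene pixels are green (187,172), red (120,238) and amber with a white cap (188,215, cap at 187,190). In the side view they are at (178,252), (285,342) and (268,262, cap at 268,242). The amber one with the white cap, in a steel bracket, fits the description. I'll confirm it with a crop.

```bash
cat > h.py <<'E'
import numpy as np,cv2
def ray(c,px):
    f=192/np.tan(np.radians(float(c["vfov"])/2))
    d=np.array([(px[0]-c["cx"])/f,(px[1]-c["cy"])/f,1.]);M=np.array(c["cam_to_world"])
    return M[:3,3],M[:3,:3]@(d/np.linalg.norm(d))
def plane(c,px,z):
    o,d=ray(c,px);return o+d*(z-o[2])/d[2]
def tri(c1,p1,c2,p2):
    o1,d1=ray(c1,p1);o2,d2=ray(c2,p2)
    t=np.linalg.lstsq(np.c_[d1,-d2],o2-o1,rcond=None)[0]
    a=o1+d1*t[0];b=o2+d2*t[1];return (a+b)/2,np.linalg.norm(a-b)
def proj(c,P):
    f=192/np.tan(np.radians(float(c["vfov"])/2));M=np.linalg.inv(c["cam_to_world"])
    p=M[:3,:3]@P+M[:3,3];return [p[0]/p[2]*f+c["cx"],p[1]/p[2]*f+c["cy"]]
E
python3 - <<'E'
from h import *
a=cv2.imread("pics/scene0.png")[130:280,90:340];b=cv2.imread("pics/side0.png")[130:310,140:340]
cv2.imwrite("pics/cr.png",np.vstack([cv2.resize(a,(750,300+0),interpolation=2) if 0 else cv2.resize(a,(480,288),interpolation=2),cv2.resize(b,(480,312),interpolation=2)[:312]]))
cv2.imwrite("pics/crs.png",cv2.resize(cv2.imread("pics/scene0.png")[160:260,130:250],None,fx=5.5,fy=5.5,interpolation=2))
cv2.imwrite("pics/crd.png",cv2.resize(cv2.imread("pics/side0.png")[220:300,220:320],None,fx=7,fy=7,interpolation=2))
E
```

```text
(no output)
```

View pics/crs.png

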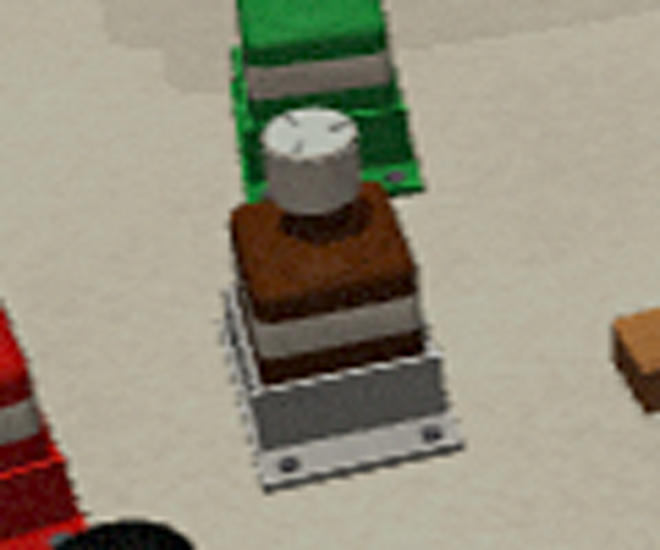

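View pics/crd.png

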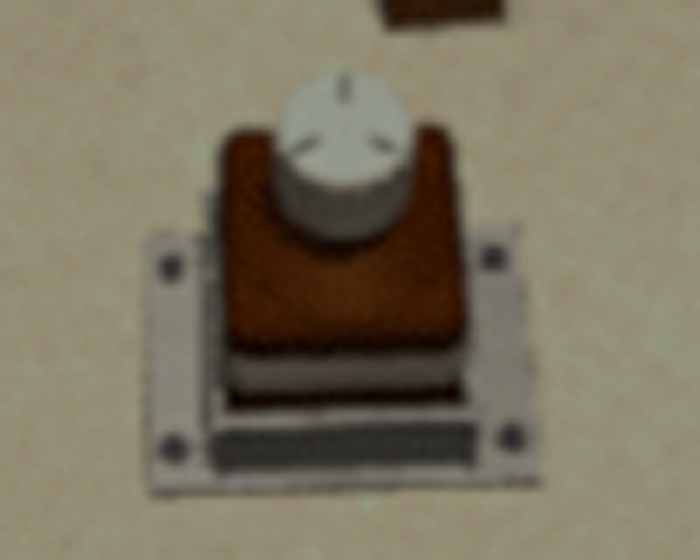

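The crops confirm the amber bottle with a ribbed white cap, standing in the steel bracket. The cap's top centre is at scene (186,184) and side (269,238).

```bash
python3 - <<'E'
from h import *
S=dict(np.load("scene0.npz"));D=dict(np.load("side0.npz"))
p,q=(185.9,183.8),(268.8,237.7)
print(tri(S,p,D,q),plane(S,p,150),plane(D,q,150))
# side tray corners
for n,c,pts in(("side",D,[(176,157),(217,136),(250,172),(207,193)]),("scene",S,[(255,180),(289,159),(326,176),(292,199)])):
    P=[plane(c,x,16) for x in pts];print(n,np.round(P,0).tolist(),np.mean(P,0))
    P=[np.round(plane(c,x,14)[:2]) for x in ([(277,178),(289,222),(338,165),(336,205)] if n=="side" else [(290,213),(289,264)])];print(P)
cv2.imwrite("pics/tr1.png",cv2.resize(cv2.imread("pics/side0.png")[125:235,165:305],None,fx=5,fy=5,interpolation=2))
E
```

```text
(array([ 533.06693957, -172.1584336 ,  149.02951409]), np.float64(1.4089160316044869)) [ 534.95000787 -173.52056915  150.        ] [ 532.93554055 -171.91234103  150.        ]
side [[384.0, 244.0, 16.0], [518.0, 294.0, 16.0], [574.0, 127.0, 16.0], [443.0, 89.0, 16.0]] [479.76346451 188.54840682  16.        ]
[array([640.,  86.]), array([624., -62.]), array([821.,  82.]), array([760., -46.])]
scene [[443.0, 89.0, 16.0], [399.0, 252.0, 16.0], [545.0, 286.0, 16.0], [585.0, 124.0, 16.0]] [493.00782573 188.03594503  16.        ]
[array([633.,  82.]), array([792., -39.])]
```

View pics/tr1.png

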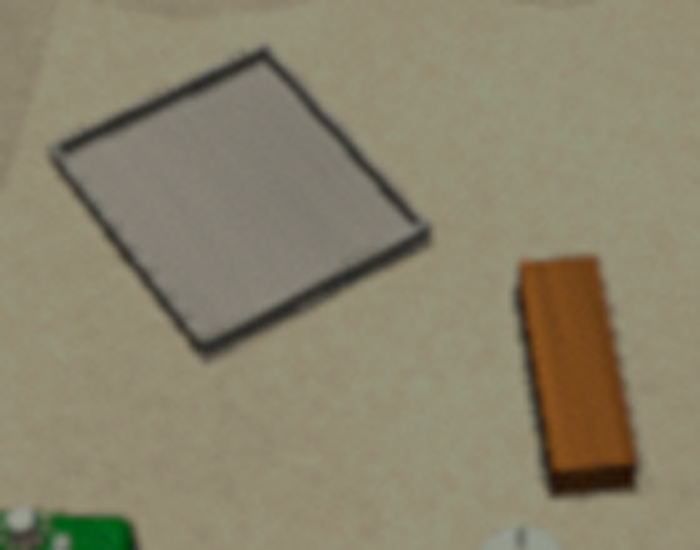

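```bash
cat >> h.py <<'E'
from scipy.spatial.transform import Rotation as R
def st():
    from bench import get_state
    s=get_state();M=R.from_rotvec(s["ee_rot"]).as_matrix();return s,M
def show():
    s,M=st();print("t",round(s["clock"],2),"pos",np.round(s["position"],1),"q",np.round(s["q"],3),"F",np.round(s["force"],1),"T",np.round(s["torque"],3),"w",round(s["gripper_width"],1));print("yaw of tool y deg",np.degrees(np.arctan2(M[1,1],M[0,1])).round(1),"\n",M.round(3))
    return s,M
def to(P):
    s,M=st();d=M.T@(np.array(P)-s["position"])/10;print("cm in tool axes",d.round(2));return d
E
python3 - <<'E'
from h import *
show();to([533.5,-172.5,230])
D=dict(np.load("side0.npz"))
print(plane(D,(171,232),150),plane(D,(287,323),150))
E
```

```text
t 0.75 pos [167.4 576.2 218.6] q [ 1.203  0.13   1.488  0.     1.523 -0.085] F [-0.5 -0.6  1.1] T [-0.063  0.024  0.017] w 92.9
yaw of tool y deg 73.8 
 [[-0.     0.279  0.96 ]
 [-0.     0.96  -0.279]
 [-1.    -0.    -0.   ]]
cm in tool axes [ -1.14 -61.68  56.05]
[336.65668959 -98.56897116 150.        ] [ 509.97217815 -356.12960378  150.        ]
```

Call:
servo_tool(
  deltas=[
    [1,-0.2,-2.5,2.3,6],
    [1,-0.4,-5,4.6,12.5],
    [1,-0.6,-7.7,7,19],
    [1,-0.8,-10.3,9.3,26],
    [1,-1,-12.9,11.7,33],
    [1,-1.1,-15.4,14,40],
    [1,-1.1,-18,16.3,47],
    [1,-1.1,-20.6,18.7,54],
  ],
)

```text
clock: 1.42
position: [289.8, 324.9, 229.9]
ee_rot: [0.956, 1.351, -0.954]
force: [0.7, -0.7, 1.5]
gripper_width: 93.1
```

```bash
python3 -c "
from h import *
show();to([533.5,-172.5,230])"
```

```text
t 1.42 pos [289.8 324.9 229.9] q [ 0.724 -0.336  1.902  0.     1.574  0.384] F [ 0.7 -0.7  1.5] T [-0.099  0.023 -0.033] w 93.1
yaw of tool y deg 19.5 
 [[ 0.001  0.943  0.333]
 [ 0.001  0.333 -0.943]
 [-1.     0.001 -0.   ]]
cm in tool axes [-2.000e-02  6.390e+00  5.502e+01]
```

Call:
servo_tool(
  deltas=[
    [1,0,0.4,3.4,6.7],
    [1,0,0.8,6.9,13.4],
    [1,0,1.2,10.3,20.1],
    [1,0,1.6,13.8,26.8],
    [1,0,2,17.2,33.5],
    [1,0,2.4,20.6,40.2],
    [1,0,2.8,24,46.9],
    [1,0,3.2,27.5,53.6],
  ],
)

```text
clock: 2.08
position: [412.2, 74.7, 230.2]
ee_rot: [1.639, 0.862, -1.635]
force: [1.2, 0.2, 0.1]
gripper_width: 93.2
```

```bash
python3 -c "
from h import *
show();to([533.5,-172.5,230])"
```

```text
t 2.08 pos [412.2  74.7 230.2] q [ 5.600e-02 -3.870e-01  1.941e+00  1.000e-03  1.586e+00  6.570e-01] F [1.2 0.2 0.1] T [-0.076  0.158  0.01 ] w 93.2
yaw of tool y deg -34.5 
 [[ 0.002  0.825 -0.566]
 [ 0.001 -0.566 -0.825]
 [-1.     0.001 -0.002]]
cm in tool axes [2.000e-02 2.399e+01 1.352e+01]
```

Call:
servo_tool(
  deltas=[
    [1,0,3,1.7,6.7],
    [1,0,6,3.4,13.4],
    [1,0,9,5.1,20.1],
    [1,0,12,6.8,26.8],
    [1,0,15,8.5,33.5],
    [1,0,18,10.2,40.2],
    [1,0,21,11.9,46.9],
    [1,0,24,13.5,53.6],
  ],
)

```text
clock: 2.75
position: [534.2, -174.3, 230.3]
ee_rot: [2.21, 0.031, -2.205]
force: [0.8, 1.0, 0.5]
gripper_width: 93.0
```

Call:
servo_tool(
  deltas=[
    [1,0,0,0,0],
    [1,0,0,0,0],
  ],
)

```text
clock: 2.92
position: [534.2, -175.9, 229.6]
ee_rot: [2.21, 0.029, -2.208]
force: [0.4, 1.3, -0.0]
gripper_width: 92.6
```

```bash
python3 - <<'E'
from h import *
from bench import *
show();to([533.5,-172.5,230])
for n in("wrist","scene","side"):
    c=capture(n);cv2.imwrite(f"pics/{n}1.png",c["pixels"][:,:,::-1]);np.savez(n+"1.npz",**c)
E
```

```text
t 2.92 pos [ 534.2 -175.9  229.6] q [-4.100e-01  2.400e-02  1.580e+00  1.000e-03  1.537e+00  1.135e+00] F [ 0.4  1.3 -0. ] T [-0.004  0.145  0.021] w 92.6
yaw of tool y deg -88.5 
 [[ 0.001  0.025 -1.   ]
 [ 0.001 -1.    -0.025]
 [-1.    -0.001 -0.001]]
cm in tool axes [-0.04 -0.34  0.06]
```

View pics/wrist1.png

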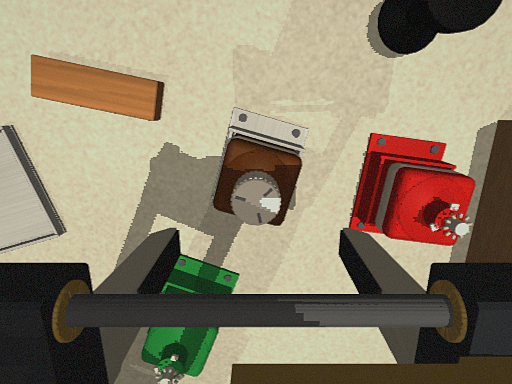

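The wrist picture shows the amber bottle between the fingers with its cap top centred at about (256,197). Red is at the right (430,205) and green at the lower left (180,320).

```bash
cat >> h.py <<'E'
def wplane(c,px,z,s,M):
    c=dict(c);T=np.eye(4);T[:3,:3]=M;T[:3,3]=s["position"];c["cam_to_world"]=T@c["tool_from_camera"];return plane(c,px,z)
E
python3 - <<'E'
from h import *
s,M=st();W=dict(np.load("wrist1.npz"))
im=cv2.imread("pics/wrist1.png")[160:235,210:310]
cv2.imwrite("pics/w1c.png",cv2.resize(im,None,fx=7,fy=7,interpolation=2))
print(wplane(W,(256,197),150,s,M))
E
```

```text
[ 535.40023679 -171.10266114  150.        ]
```

View pics/w1c.png

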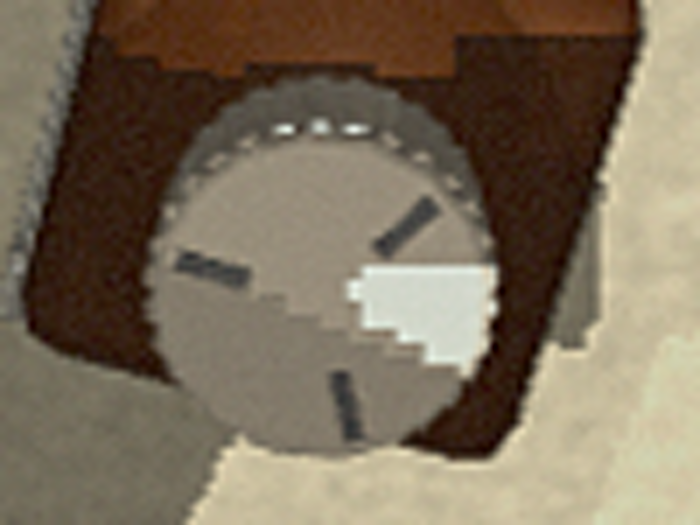

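```bash
python3 - <<'E'
from h import *
s,M=st();W=dict(np.load("wrist1.npz"))
print(wplane(W,(255.6,201.7),150,s,M));to([533.6,-172,122])
E
```

```text
[ 531.29733371 -170.87998234  150.        ]
cm in tool axes [10.84 -0.13  0.05]
```

Call:
servo_tool(
  deltas=[
    [1,1.5,-0.1,0,0],
    [1,3,-0.1,0,0],
    [1,4.5,-0.1,0,0],
    [1,5.5,-0.1,0,0],
    [1,5.5,-0.1,0,0],
    [1,5.5,-0.1,0,0],
  ],
)

```text
clock: 3.57
position: [533.7, -171.5, 175.4]
ee_rot: [2.208, 0.036, -2.205]
force: [0.9, -0.9, -0.1]
gripper_width: 92.8
```

```bash
python3 - <<'E'
from h import *
from bench import *
s,M=show()
c=capture("wrist");cv2.imwrite(f"pics/wrist2.png",c["pixels"][:,:,::-1]);np.savez("wrist2.npz",**c)
show()
im=cv2.imread("pics/wrist2.png")[160:290,190:330]
cv2.imwrite("pics/w2c.png",cv2.resize(im,None,fx=5,fy=5,interpolation=2))
E
```

```text
t 3.57 pos [ 533.7 -171.5  175.4] q [-0.404  0.047  1.656  0.002  1.438  1.136] F [ 0.9 -0.9 -0.1] T [-0.026  0.184 -0.027] w 92.8
yaw of tool y deg -88.2 
 [[ 0.001  0.031 -1.   ]
 [ 0.001 -1.    -0.031]
 [-1.    -0.001 -0.001]]
t 3.62 pos [ 534.2 -171.9  176.3] q [-0.404  0.047  1.654  0.002  1.438  1.136] F [-0.6 -0.5  0.6] T [-0.011  0.149 -0.02 ] w 93.2
yaw of tool y deg -88.2 
 [[ 0.003  0.031 -1.   ]
 [ 0.001 -1.    -0.031]
 [-1.    -0.001 -0.003]]
```

View pics/w2c.png

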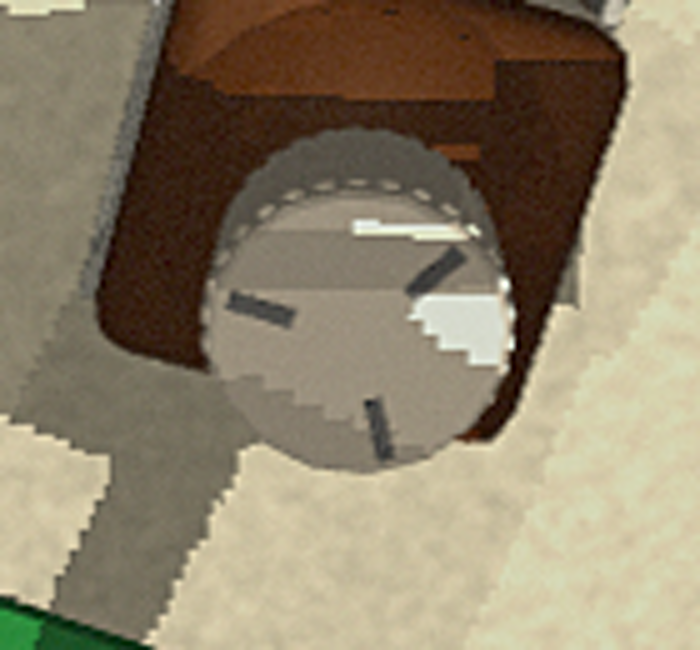

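```bash
python3 - <<'E'
from h import *
s,M=st();W=dict(np.load("wrist2.npz"))
print(wplane(W,(261.2,225.2),150,s,M))
print(s["position"]);to([533,-172.5,122])
E
```

```text
[ 532.53241284 -173.70681674  150.        ]
[ 534.24895213 -171.91193954  176.27200778]
cm in tool axes [5.43 0.06 0.14]
```

Call:
servo_tool(
  deltas=[
    [1,1,0.1,0.1,0],
    [1,2,0.1,0.1,0],
    [1,3,0.1,0.1,0],
    [1,4,0.1,0.1,0],
    [1,5,0.1,0.1,0],
    [1,5.3,0.1,0.1,0],
    [1,5.3,0.1,0.1,0],
  ],
)

```text
clock: 4.2
position: [532.3, -172.4, 121.3]
ee_rot: [2.207, 0.036, -2.207]
force: [-0.1, 0.1, -0.3]
gripper_width: 93.1
```

Call:
servo_tool(
  deltas=[
    [0.6,0,0,0,0],
    [0.5,0,0,0,0],
    [0.5,0,0,0,0],
    [0.5,0,0,0,0],
  ],
)

```text
clock: 4.53
position: [532.7, -172.6, 121.9]
ee_rot: [2.208, 0.036, -2.206]
force: [-0.5, -0.2, -0.7]
gripper_width: 70.5
```

```bash
python3 - <<'E'
from h import *
from bench import *
s,M=show()
c=capture("wrist");cv2.imwrite(f"pics/wrist3.png",c["pixels"][:,:,::-1])
E
```

```text
t 4.53 pos [ 532.7 -172.6  121.9] q [-0.406  0.089  1.712  0.002  1.34   1.133] F [-0.5 -0.2 -0.7] T [-0.044  0.111  0.009] w 70.5
yaw of tool y deg -88.2 
 [[ 0.001  0.031 -1.   ]
 [ 0.002 -1.    -0.031]
 [-1.    -0.002 -0.001]]
```

View pics/wrist3.png

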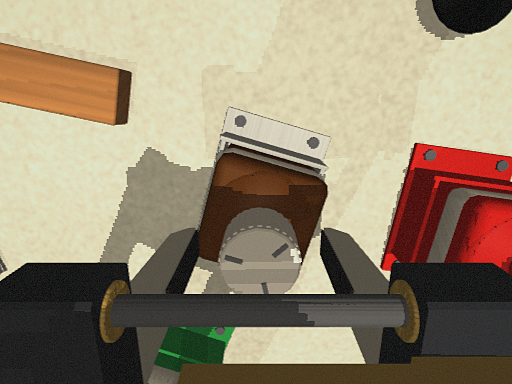

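The fingers straddle the cap: pad tips are at columns 198 and 322, and the cap is centred at 260. Closing now.

Call:
servo_tool(
  deltas=[
    [0.45,0,0,0,0],
    [0.4,0,0,0,0],
    [0.35,0,0,0,0],
    [0.3,0,0,0,0],
    [0.3,0,0,0,0],
    [0.3,0,0,0,0],
    [0.3,0,0,0,0],
    [0.3,0,0,0,0],
  ],
)

```text
clock: 5.25
position: [532.8, -172.6, 122.0]
ee_rot: [2.208, 0.036, -2.205]
force: [-0.2, 0.1, 1.0]
gripper_width: 41.2
```

```bash
python3 -c "
from h import *
show()"
```

```text
t 5.25 pos [ 532.8 -172.6  122. ] q [-0.406  0.089  1.712  0.002  1.34   1.133] F [-0.2  0.1  1. ] T [-0.059  0.154  0.029] w 41.2
yaw of tool y deg -88.2 
 [[ 0.001  0.031 -1.   ]
 [ 0.002 -1.    -0.031]
 [-1.    -0.002 -0.001]]
```

Call:
servo_tool(
  deltas=[
    [0,0,0,0,0],
    [0,0.1,0,0,0],
    [0,0.2,0,0,0],
    [0,0.2,0,0,0],
    [0,0.2,0,0,0],
  ],
)

```text
clock: 5.67
position: [532.8, -172.7, 120.1]
ee_rot: [2.208, 0.036, -2.205]
force: [-1.6, -0.0, 3.8]
gripper_width: 40.9
```

```bash
python3 -c "
from h import *
show()"
```

```text
t 5.67 pos [ 532.8 -172.7  120.1] q [-0.406  0.091  1.714  0.002  1.337  1.133] F [-1.6 -0.   3.8] T [ 0.097  0.345 -0.047] w 40.9
yaw of tool y deg -88.2 
 [[ 0.001  0.031 -1.   ]
 [ 0.002 -1.    -0.031]
 [-1.    -0.002 -0.001]]
```

Call:
servo_tool(
  deltas=[
    [0,0.1,0,0,0],
    [0,0.2,0,0,0],
    [0,0.2,0,0,0],
    [0,0.2,0,0,0],
  ],
)

```text
clock: 6.0
position: [532.9, -172.7, 118.4]
ee_rot: [2.208, 0.036, -2.205]
force: [-3.0, 0.2, 6.2]
gripper_width: 41.3
```

Call:
servo_tool(
  deltas=[
    [0,0.1,0,0,0],
    [0,0.2,0,0,0],
    [0,0.2,0,0,0],
    [0,0.2,0,0,0],
  ],
)

```text
clock: 6.33
position: [533.1, -172.8, 117.2]
ee_rot: [2.208, 0.035, -2.204]
force: [-4.1, 1.9, 9.9]
gripper_width: 41.2
```

```bash
python3 -c "
from h import *
show()"
```

```text
t 6.33 pos [ 533.1 -172.8  117.2] q [-0.406  0.093  1.716  0.002  1.33   1.133] F [-4.1  1.9  9.9] T [ 0.221  0.816 -0.015] w 41.2
yaw of tool y deg -88.2 
 [[ 0.002  0.031 -1.   ]
 [ 0.001 -1.    -0.031]
 [-1.    -0.001 -0.002]]
```

Call:
servo_tool(
  deltas=[
    [0,0.1,0,0.03,0],
    [0,0.2,0,0.06,0],
    [0,0.3,0,0.06,0],
    [0,0.3,0,0.06,0],
  ],
)

```text
clock: 6.67
position: [533.3, -172.9, 116.5]
ee_rot: [2.21, 0.035, -2.202]
force: [-7.1, 2.9, 18.1]
gripper_width: 41.2
```

```bash
python3 -c "
from h import *
show()"
```

```text
t 6.67 pos [ 533.3 -172.9  116.5] q [-0.406  0.093  1.718  0.002  1.327  1.133] F [-7.1  2.9 18.1] T [0.546 1.311 0.07 ] w 41.2
yaw of tool y deg -88.2 
 [[ 0.004  0.031 -1.   ]
 [ 0.001 -1.    -0.031]
 [-1.    -0.    -0.004]]
```

Call:
servo_tool(
  deltas=[
    [0,0.2,0,0.1,-2],
    [0,0.2,0,0.1,-4],
    [0,0.2,0,0.1,-6],
    [0,0.2,0,0.1,-6],
  ],
)

```text
clock: 7.0
position: [533.5, -173.0, 116.7]
ee_rot: [2.157, 0.148, -2.143]
force: [-3.7, 3.4, 15.5]
gripper_width: 41.2
```

```bash
python3 -c "
from h import *
show()"
```

```text
t 7.0 pos [ 533.5 -173.   116.7] q [-0.407  0.09   1.721  0.003  1.324  1.025] F [-3.7  3.4 15.5] T [ 0.546  0.909 -0.131] w 41.2
yaw of tool y deg -82.1 
 [[ 0.007  0.138 -0.99 ]
 [ 0.    -0.99  -0.138]
 [-1.     0.001 -0.007]]
```

Call:
servo_tool(
  deltas=[
    [0,0.25,0,0.1,-2],
    [0,0.25,0,0.1,-4],
    [0,0.25,0,0.1,-6],
    [0,0.25,0,0.1,-6],
  ],
)

```text
clock: 7.33
position: [533.6, -172.9, 116.6]
ee_rot: [2.1, 0.256, -2.081]
force: [-5.4, 5.7, 18.0]
gripper_width: 41.2
```

```bash
python3 -c "
from h import *
show()
from bench import *
c=capture('wrist');cv2.imwrite('pics/wrist4.png',cv2.resize(c['pixels'][200:310,190:330,::-1],None,fx=5,fy=5))"
```

```text
t 7.33 pos [ 533.6 -172.9  116.6] q [-0.407  0.088  1.723  0.004  1.322  0.917] F [-5.4  5.7 18. ] T [ 0.819  1.148 -0.047] w 41.2
yaw of tool y deg -76.0 
 [[ 0.009  0.243 -0.97 ]
 [-0.    -0.97  -0.243]
 [-1.     0.002 -0.009]]
```

View pics/wrist4.png

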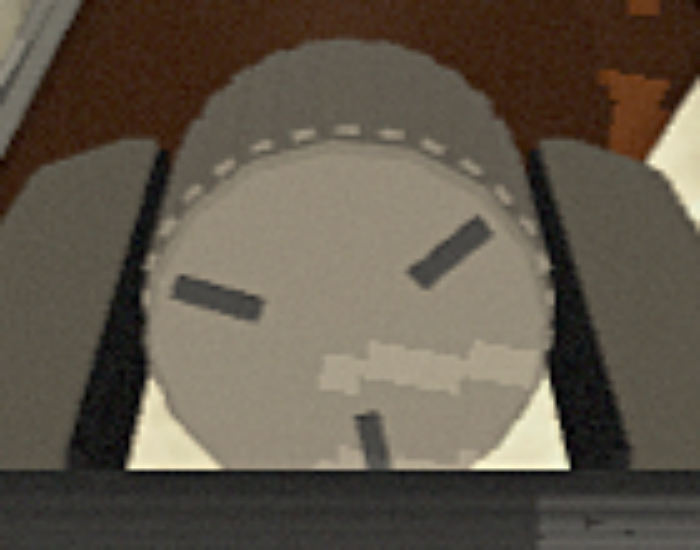

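Call:
servo_tool(
  deltas=[
    [0,0.25,-0.05,0.1,-2],
    [0,0.25,-0.1,0.15,-4],
    [0,0.25,-0.1,0.15,-6],
    [0,0.25,-0.1,0.15,-8],
    [0,0.25,-0.1,0.15,-10],
  ],
)

```text
clock: 7.8
position: [533.5, -172.8, 116.7]
ee_rot: [2.001, 0.42, -1.976]
force: [-3.2, 2.1, 15.9]
gripper_width: 41.2
```

```bash
python3 -c "
from h import *
show()"
```

```text
t 7.8 pos [ 533.5 -172.8  116.7] q [-0.407  0.084  1.728  0.004  1.318  0.743] F [-3.2  2.1 15.9] T [ 0.398  0.723 -0.056] w 41.2
yaw of tool y deg -65.9 
 [[ 0.013  0.408 -0.913]
 [-0.001 -0.913 -0.408]
 [-1.     0.006 -0.011]]
```

Call:
servo_tool(
  deltas=[
    [0,0.32,-0.05,0.1,-2],
    [0,0.32,-0.1,0.1,-4],
    [0,0.32,-0.1,0.1,-6],
    [0,0.32,-0.1,0.1,-8],
    [0,0.32,-0.1,0.1,-10],
  ],
)

```text
clock: 8.22
position: [533.7, -172.6, 116.4]
ee_rot: [1.894, 0.57, -1.864]
force: [-6.9, 2.8, 19.6]
gripper_width: 41.4
```

```bash
python3 -c "
from h import *
show()"
```

```text
t 8.22 pos [ 533.7 -172.6  116.4] q [-0.407  0.081  1.732  0.004  1.313  0.566] F [-6.9  2.8 19.6] T [ 0.569  1.238 -0.146] w 41.4
yaw of tool y deg -55.9 
 [[ 0.016  0.561 -0.827]
 [-0.002 -0.828 -0.561]
 [-1.     0.011 -0.012]]
```

Call:
servo_tool(
  deltas=[
    [0,0.3,-0.05,0.1,-2.5],
    [0,0.3,-0.05,0.15,-5],
    [0,0.3,-0.05,0.15,-7.5],
    [0,0.3,-0.05,0.15,-10],
    [0,0.3,-0.05,0.15,-12.5],
  ],
)

```text
clock: 8.63
position: [533.6, -172.7, 116.4]
ee_rot: [1.752, 0.742, -1.72]
force: [-6.0, 7.6, 21.0]
gripper_width: 41.5
```

```bash
python3 -c "
from h import *
show()"
```

```text
t 8.63 pos [ 533.6 -172.7  116.4] q [-0.408  0.078  1.735  0.006  1.31   0.345] F [-6.   7.6 21. ] T [ 1.073  1.332 -0.134] w 41.5
yaw of tool y deg -43.2 
 [[ 0.02   0.729 -0.685]
 [-0.002 -0.685 -0.729]
 [-1.     0.016 -0.012]]
```

Call:
servo_tool(
  deltas=[
    [0,0.27,-0.1,0,-2.5],
    [0,0.27,-0.15,0,-5],
    [0,0.27,-0.15,0,-7.5],
    [0,0.27,-0.15,0,-10],
  ],
)

```text
clock: 8.97
position: [533.6, -172.3, 116.4]
ee_rot: [1.633, 0.863, -1.6]
force: [-7.6, 1.9, 20.7]
gripper_width: 41.1
```

```bash
python3 -c "
from h import *
show()"
```

```text
t 8.97 pos [ 533.6 -172.3  116.4] q [-0.407  0.074  1.739  0.006  1.307  0.169] F [-7.6  1.9 20.7] T [ 0.285  1.469 -0.169] w 41.1
yaw of tool y deg -33.1 
 [[ 0.022  0.837 -0.546]
 [-0.004 -0.546 -0.838]
 [-1.     0.021 -0.009]]
```

Call:
servo_tool(
  deltas=[
    [0,0.25,-0.1,0.05,-2],
    [0,0.25,-0.1,0.05,-4],
    [0,0.25,-0.1,0.05,-6],
  ],
)

```text
clock: 9.22
position: [533.5, -172.4, 116.5]
ee_rot: [1.56, 0.93, -1.526]
force: [-7.0, 3.1, 19.3]
gripper_width: 41.1
```

```bash
python3 -c "
from h import *
show()
from bench import *
c=capture('wrist');cv2.imwrite('pics/wrist5.png',cv2.resize(c['pixels'][200:310,190:330,::-1],None,fx=5,fy=5))"
```

```text
t 9.22 pos [ 533.5 -172.4  116.5] q [-0.408  0.071  1.741  0.006  1.304  0.062] F [-7.   3.1 19.3] T [ 0.578  1.398 -0.089] w 41.1
yaw of tool y deg -27.0 
 [[ 0.025  0.891 -0.454]
 [-0.005 -0.454 -0.891]
 [-1.     0.024 -0.007]]
```

View pics/wrist5.png

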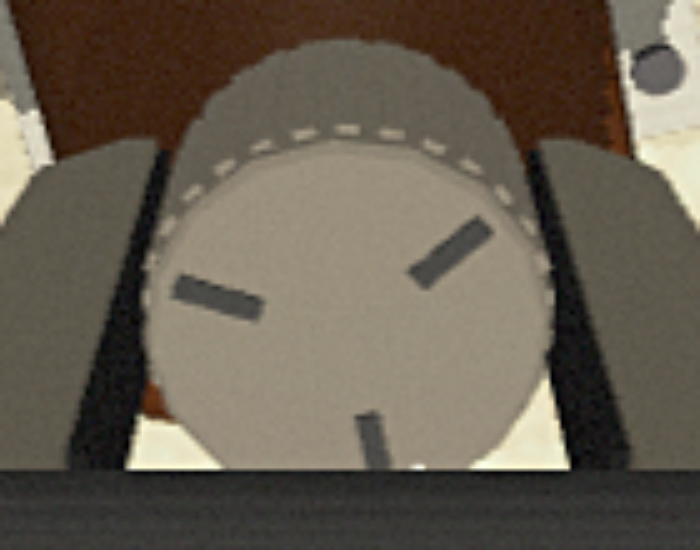

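The marks haven't moved between the pads, so the cap is turning with the tool without slipping. It has turned about 61° so far.

Call:
servo_tool(
  deltas=[
    [0,0.25,-0.1,0.05,-2],
    [0,0.25,-0.1,0.05,-4],
    [0,0.25,-0.1,0.05,-6],
  ],
)

```text
clock: 9.52
position: [533.4, -172.5, 116.5]
ee_rot: [1.483, 0.995, -1.449]
force: [-7.4, 4.2, 19.9]
gripper_width: 41.2
```

```bash
python3 -c "
from h import *
show()"
```

```text
t 9.52 pos [ 533.4 -172.5  116.5] q [-0.408  0.069  1.744  0.006  1.302 -0.048] F [-7.4  4.2 19.9] T [ 0.735  1.296 -0.485] w 41.2
yaw of tool y deg -20.8 
 [[ 0.027  0.935 -0.354]
 [-0.005 -0.354 -0.935]
 [-1.     0.027 -0.005]]
```

That's the stop: torque reads about 0.48 N m. I'll ease back right away and relax the press.

Call:
servo_tool(
  deltas=[
    [0,0.1,0,0,2],
  ],
)

```text
clock: 9.6
position: [533.5, -172.5, 117.0]
ee_rot: [1.507, 0.975, -1.471]
force: [-7.9, 0.6, 9.4]
gripper_width: 41.5
```

```bash
python3 -c "
from h import *
show()"
```

```text
t 9.6 pos [ 533.5 -172.5  117. ] q [-0.408  0.068  1.744  0.006  1.302 -0.015] F [-7.9  0.6  9.4] T [ 0.163  1.567 -0.046] w 41.5
yaw of tool y deg -22.6 
 [[ 0.027  0.923 -0.384]
 [-0.005 -0.384 -0.923]
 [-1.     0.027 -0.006]]
```

Next, a light upward pull test with small steps.

Call:
servo_tool(
  deltas=[
    [0,-0.1,0,0,0],
    [0,-0.2,0,0,0],
    [0,-0.3,0,0,0],
    [0,-0.4,0,0,0],
    [0,-0.4,0,0,0],
  ],
)

```text
clock: 10.02
position: [533.3, -172.5, 120.9]
ee_rot: [1.506, 0.975, -1.471]
force: [-1.1, 0.7, 3.0]
gripper_width: 41.0
```

Call:
servo_tool(
  deltas=[
    [0,-0.1,0,0,0],
    [0,-0.2,0,0,0],
    [0,-0.2,0,0,0],
  ],
)

```text
clock: 10.27
position: [533.3, -172.5, 123.0]
ee_rot: [1.506, 0.975, -1.471]
force: [-1.0, -0.2, 1.7]
gripper_width: 41.3
```

```bash
python3 -c "
from h import *
show()"
```

```text
t 10.27 pos [ 533.3 -172.5  123. ] q [-0.408  0.062  1.739  0.006  1.314 -0.015] F [-1.  -0.2  1.7] T [-0.043  0.18  -0.009] w 41.3
yaw of tool y deg -22.6 
 [[ 0.027  0.923 -0.384]
 [-0.005 -0.384 -0.923]
 [-1.     0.027 -0.006]]
```

Call:
servo_tool(
  deltas=[
    [0,-0.1,0,0,0],
    [0,-0.2,0,0,0],
    [0,-0.3,0,0,0],
    [0,-0.3,0,0,0],
  ],
)

```text
clock: 10.6
position: [533.2, -172.5, 126.0]
ee_rot: [1.507, 0.975, -1.471]
force: [-0.6, 0.0, -0.1]
gripper_width: 40.9
```

Call:
servo_tool(
  deltas=[
    [0,-0.1,0,0,0],
    [0,-0.2,0,0,0],
    [0,-0.4,0,0,0],
    [0,-0.5,0,0,0],
  ],
)

```text
clock: 10.93
position: [533.1, -172.4, 131.3]
ee_rot: [1.506, 0.975, -1.471]
force: [1.5, 0.5, -0.2]
gripper_width: 41.3
```

```bash
python3 -c "
from h import *
show()
from bench import *
c=capture('wrist');cv2.imwrite('pics/wrist6.png',cv2.resize(c['pixels'][200:310,190:330,::-1],None,fx=5,fy=5))"
```

```text
t 10.93 pos [ 533.1 -172.4  131.3] q [-0.408  0.054  1.731  0.006  1.329 -0.015] F [ 1.5  0.5 -0.2] T [-0.022  0.12  -0.038] w 41.3
yaw of tool y deg -22.6 
 [[ 0.027  0.923 -0.384]
 [-0.005 -0.384 -0.923]
 [-1.     0.027 -0.006]]
```

View pics/wrist6.png

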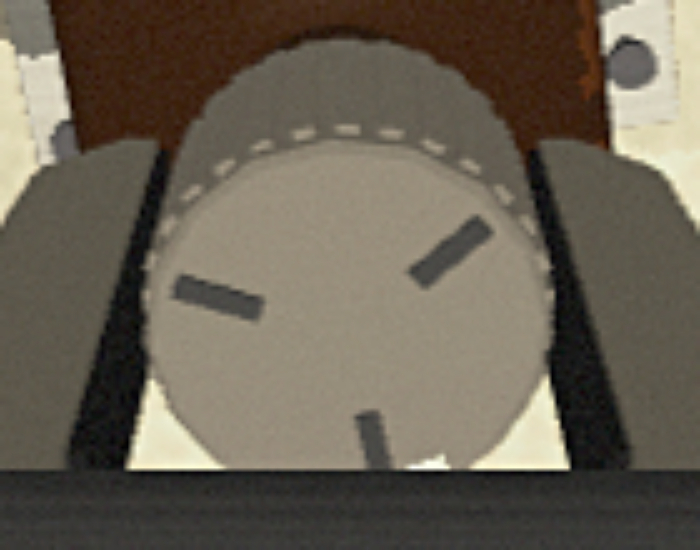

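The cap is free and still in the grip. Lifting clear.

Call:
servo_tool(
  deltas=[
    [0,-1,0,0,0],
    [0,-2.5,0,0,0],
    [0,-4.5,0,0,0],
    [0,-6.5,0,0,0],
    [0,-8,0,0,0],
    [0,-8,0,0,0],
  ],
)

```text
clock: 11.48
position: [533.1, -172.9, 216.6]
ee_rot: [1.508, 0.969, -1.466]
force: [0.6, -0.5, 0.4]
gripper_width: 41.4
```

```bash
python3 -c "
from h import *
show();to([485,188,180])
S=dict(np.load('scene1.npz'));D=dict(np.load('side1.npz'))
for p,q in (((255,180),(206,193)),((289.5,159.5),(176,155.6)),((326,176),(217.6,135.4)),((292,198.5),(250.6,171.4))): print(tri(S,p,D,q))
a=cv2.imread('pics/scene1.png')[140:215,240:340];cv2.imwrite('pics/s1c.png',cv2.resize(a,None,fx=7,fy=7,interpolation=2))"
```

```text
t 11.48 pos [ 533.1 -172.9  216.6] q [-0.409 -0.011  1.64   0.006  1.478 -0.015] F [ 0.6 -0.5  0.4] T [-0.054  0.091 -0.014] w 41.4
yaw of tool y deg -22.6 
 [[ 0.034  0.923 -0.384]
 [-0.008 -0.384 -0.923]
 [-0.999  0.035 -0.006]]
cm in tool axes [  3.2  -18.43 -31.46]
(array([440.19146461,  91.32534176,  13.78707369]), np.float64(0.08142007862274954))
(array([385.5180715 , 263.64853859,   3.02455641]), np.float64(1.858968853700767))
(array([522.5647246 , 309.82229099,  -1.76526594]), np.float64(5.871870157077203))
(array([577.22435998, 131.58386592,  11.08876517]), np.float64(2.0482169284822946))
```

View pics/s1c.png

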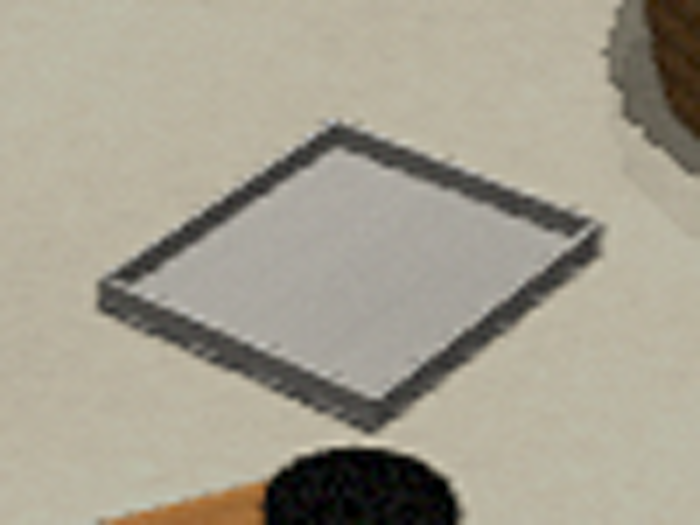

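```bash
python3 -c "
from h import *
S=dict(np.load('scene1.npz'));D=dict(np.load('side1.npz'))
print(np.mean([plane(S,p,18) for p in ((254.3,181),(287.9,157.9),(326.1,172.6),(293.1,197.9))],0))
print(np.mean([plane(D,p,18) for p in ((206,194.5),(176,155.4),(217.6,135.2),(250.6,171.2))],0))
to([484,189,190])"
```

```text
[489.98807739 189.99625617  18.        ]
[480.12097341 188.54952723  18.        ]
cm in tool axes [  2.19 -18.53 -31.52]
```

Call:
servo_tool(
  deltas=[
    [0,0,-1,-1.7,0],
    [0,0.2,-2.5,-4.2,0],
    [0,0.4,-4,-6.8,0],
    [0,0.6,-5.6,-9.5,0],
    [0,0.8,-7.2,-12.2,0],
    [0,1,-8.8,-15,0],
    [0,1.2,-10.4,-17.7,0],
    [0,1.4,-12,-20.4,0],
  ],
)

```text
clock: 12.15
position: [500.4, 62.8, 198.8]
ee_rot: [1.508, 0.969, -1.466]
force: [0.9, 0.9, -0.4]
gripper_width: 41.5
```

```bash
python3 -c "
from h import *
show();to([484,189,120])"
```

```text
t 12.15 pos [500.4  62.8 198.8] q [ 0.03  -0.155  1.808 -0.009  1.455  0.426] F [ 0.9  0.9 -0.4] T [-0.042  0.036 -0.01 ] w 41.5
yaw of tool y deg -22.6 
 [[ 0.034  0.923 -0.384]
 [-0.008 -0.384 -0.923]
 [-0.999  0.034 -0.005]]
cm in tool axes [  7.72  -6.63 -10.98]
```

Call:
servo_tool(
  deltas=[
    [0,0.8,-1.6,-2.7,0],
    [0,2,-3.2,-5.3,0],
    [0,3.5,-4.6,-7.6,0],
    [0,5,-5.8,-9.6,0],
    [0,6.5,-6.4,-10.6,0],
    [0,7.7,-6.6,-11,0],
    [0,7.7,-6.6,-11,0],
    [0,7.7,-6.6,-11,0],
  ],
)

```text
clock: 12.82
position: [483.7, 188.4, 119.3]
ee_rot: [1.506, 0.969, -1.468]
force: [0.0, -0.0, 0.1]
gripper_width: 41.1
```

```bash
python3 - <<'E'
from h import *
from bench import *
show();to([484,189,30])
for n in("wrist","scene","side"):
    c=capture(n);cv2.imwrite(f"pics/{n}7.png",c["pixels"][:,:,::-1])
a=cv2.imread("pics/scene7.png")[90:230,190:390];b=cv2.imread("pics/side7.png")[90:230,120:320]
w=cv2.imread("pics/wrist7.png")
cv2.imwrite("pics/v7.png",np.hstack([cv2.resize(np.vstack([a,b]),(400,560),interpolation=2),np.vstack([cv2.resize(w,(390,292)),np.zeros((268,390,3),np.uint8)])]))
E
```

```text
t 12.82 pos [483.7 188.4 119.3] q [ 0.286 -0.045  1.854 -0.018  1.305  0.684] F [ 0.  -0.   0.1] T [-0.039  0.124 -0.036] w 41.1
yaw of tool y deg -22.6 
 [[ 0.032  0.923 -0.384]
 [-0.009 -0.384 -0.923]
 [-0.999  0.033 -0.004]]
cm in tool axes [ 8.92 -0.29 -0.03]
```

View pics/v7.png

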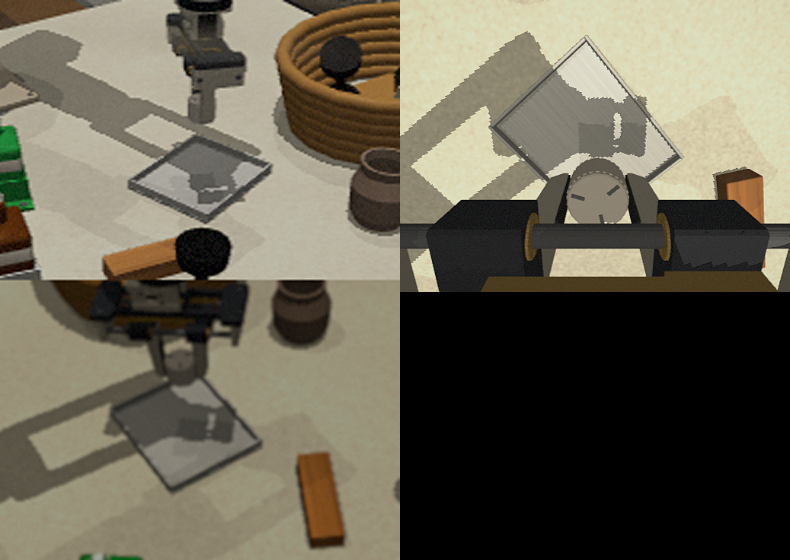

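```bash
python3 - <<'E'
from h import *
S=dict(np.load('scene1.npz'));D=dict(np.load('side1.npz'))
print("jar",plane(D,(270,112),20),plane(S,(380,195),10))
print("basket near",plane(D,(195,113),5),plane(D,(150,95),5),plane(D,(235,100),5),plane(S,(345,158),5),"rim",plane(S,(330,125),110))
to([484,189,16])
E
```

```text
jar [702.07450979 345.96913217  20.        ] [704.10078749 357.50347746  10.        ]
basket near [475.52720129 428.25827019   5.        ] [348.09270576 561.62440482   5.        ] [614.86463519 452.58028181   5.        ] [481.93401915 424.6173487    5.        ] rim [421.73184427 398.34894351 110.        ]
cm in tool axes [10.52 -0.53  0.06]
```

Call:
servo_tool(
  deltas=[
    [0,1.5,-0.1,0,0],
    [0,3,-0.2,0,0],
    [0,5,-0.3,0,0],
    [0,7,-0.4,0,0],
    [0,8.5,-0.5,0,0],
    [0,9.8,-0.5,0,0],
    [0,9.8,-0.5,0,0],
    [0,9.8,-0.5,0,0],
  ],
)

```text
clock: 13.63
position: [484.5, 188.8, 23.6]
ee_rot: [1.511, 0.967, -1.467]
force: [0.5, 0.6, -0.3]
gripper_width: 41.3
```

```bash
python3 -c "
from h import *
show()"
```

```text
t 13.63 pos [484.5 188.8  23.6] q [ 0.286  0.076  1.922 -0.02   1.112  0.691] F [ 0.5  0.6 -0.3] T [-0.089  0.139  0.007] w 41.3
yaw of tool y deg -22.7 
 [[ 0.035  0.922 -0.386]
 [-0.008 -0.386 -0.922]
 [-0.999  0.035 -0.006]]
```

Call:
servo_tool(
  deltas=[
    [0,0.3,0,0,0],
    [0,0.6,0,0,0],
    [0,0.9,0,0,0],
    [0,1.1,0,0,0],
    [0,1.2,0,0,0],
    [0,1.2,0,0,0],
  ],
)

```text
clock: 14.13
position: [484.7, 188.7, 11.4]
ee_rot: [1.51, 0.967, -1.467]
force: [-0.0, -0.1, 0.3]
gripper_width: 41.2
```

Call:
servo_tool(
  deltas=[
    [0,0.1,0,0,0],
    [0,0.2,0,0,0],
    [0,0.2,0,0,0],
  ],
)

```text
clock: 14.38
position: [484.6, 188.7, 9.2]
ee_rot: [1.51, 0.967, -1.467]
force: [-0.1, 0.0, -0.6]
gripper_width: 41.2
```

Call:
servo_tool(
  deltas=[
    [0,0.1,0,0,0],
    [0,0.2,0,0,0],
    [0,0.2,0,0,0],
  ],
)

```text
clock: 14.63
position: [485.0, 188.9, 8.4]
ee_rot: [1.51, 0.967, -1.467]
force: [-5.6, -0.5, 12.0]
gripper_width: 41.6
```

Contact at 12 N. Easing off slightly, then confirming it is still touching before release.

Call:
servo_tool(
  deltas=[
    [0,0.1,0,0,0],
    [0,0.1,0,0,0],
    [0,0.1,0,0,0],
  ],
)

```text
clock: 14.88
position: [485.4, 189.0, 8.5]
ee_rot: [1.511, 0.967, -1.466]
force: [-3.1, -1.3, 9.5]
gripper_width: 41.1
```

Call:
servo_tool(
  deltas=[
    [0.5,0,0,0,0],
    [0.55,0,0,0,0],
    [0.6,0,0,0,0],
    [0.6,0,0,0,0],
    [0.6,0,0,0,0],
  ],
)

```text
clock: 15.3
position: [485.2, 189.0, 8.3]
ee_rot: [1.51, 0.967, -1.467]
force: [0.3, -0.8, -0.2]
gripper_width: 55.5
```

```bash
python3 -c "
from h import *
show()"
```

```text
t 15.3 pos [485.2 189.    8.3] q [ 0.286  0.103  1.926 -0.02   1.082  0.691] F [ 0.3 -0.8 -0.2] T [-0.088  0.177  0.024] w 55.5
yaw of tool y deg -22.7 
 [[ 0.035  0.922 -0.386]
 [-0.008 -0.386 -0.922]
 [-0.999  0.035 -0.006]]
```

Call:
servo_tool(
  deltas=[
    [0.6,-0.5,0,0,0],
    [0.6,-1.5,0,0,0],
    [0.6,-3,0.1,0,0],
    [0.6,-5,0.2,0,0],
    [0.6,-7.5,0.3,0,0],
    [0.6,-10,0.4,0,0],
    [0.6,-12,0.4,0,0],
    [0.6,-12,0.4,0,0],
  ],
)

```text
clock: 15.97
position: [487.9, 189.4, 134.7]
ee_rot: [1.517, 0.964, -1.458]
force: [-0.2, 0.2, 0.6]
gripper_width: 55.9
```

```bash
python3 - <<'E'
from h import *
from bench import *
show()
for n in("wrist","scene","side"):
    c=capture(n);cv2.imwrite(f"pics/{n}8.png",c["pixels"][:,:,::-1])
a=cv2.imread("pics/scene8.png")[90:300,90:400];b=cv2.imread("pics/side8.png")[80:290,100:410]
w=cv2.imread("pics/wrist8.png")
cv2.imwrite("pics/v8.png",np.hstack([cv2.resize(np.vstack([a,b]),(430,582),interpolation=2),np.vstack([cv2.resize(w,(366,275)),np.zeros((307,366,3),np.uint8)])]))
E
```

```text
t 15.97 pos [487.9 189.4 134.7] q [ 0.285 -0.06   1.839 -0.018  1.323  0.686] F [-0.2  0.2  0.6] T [-0.057  0.135  0.012] w 55.9
yaw of tool y deg -22.7 
 [[ 0.043  0.921 -0.386]
 [-0.006 -0.386 -0.922]
 [-0.999  0.042 -0.012]]
```

View pics/v8.png

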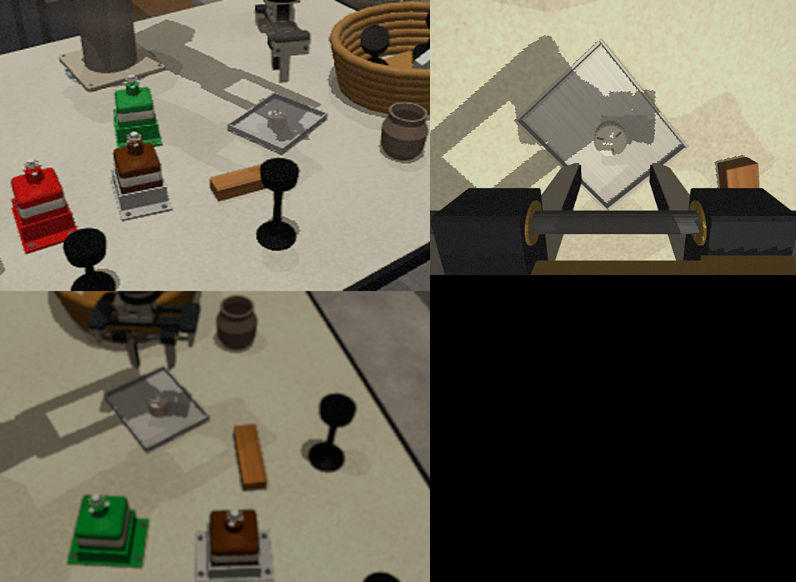

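The cap stands upright near the middle of the tray (wrist view about 610,140), the bottle's neck is bare, the other goods haven't moved, and the gripper is clear. Handing in.

```bash
python3 -c "
from bench import *
print(sign_off())"
```

```text
the job is handed in; nothing more can be done
None
```

The cap is off the amber bottle and standing right way up near the middle of the steel tray. I handed the job in at about 16 s; sign-off gives no verdict.

- **Opening:** I pressed the cap about 5.5 mm down, mostly at 16–21 N. I then turned it anticlockwise about 67° until it met the stop.
- **Lifting and setting down:** A light pull brought the cap free with almost no resistance. I lowered it into the tray until contact, which peaked at about 12 N with the fingers still gripping, then opened the fingers and backed off.
- **Stop torque too high:** In one reading at the stop the wrist torque reached about 0.48 N m, above the 0.4 you said never to force. I turned back 2° at the next move and it fell to about 0.05. I have no direct reading of the force between cap and bottle, so I can't rule out that this counted as forcing the cap.
- **Other small deviations:** Press force dipped just under 16 N (15.5 and 15.9) in two readings early in the turn. The tool also picked up a tilt of about 0.035 rad under load.
- **Last checks:** The final pictures show the cap upright in the tray, the bottle's neck bare, the other goods in view apparently unmoved, and the gripper clear at about zero force. I judged that by eye and did not measure their positions again.

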